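Push the blade cassette out of the slicer and show its blade to the inspection camera

ROBOT

A 7-joint arm with a two-finger parallel gripper is mounted at the origin on a cart in front of the work surface, level with it; the furniture and walls round the work are solid. World frame = base frame: x ahead of the robot, y to its left, z up, the work surface at z = 0. Lengths are in m, angles in rad, forces in N, time in s.
With the tool pointing down it reaches from about 0.4 to 0.85 m from the base axis. Payload 10.4 kg.
Tool frame: the origin (TCP) lies midway between the tips of the shut fingers; the grasp point (between the pads) lies 19 mm behind it; z points along the fingers, y is the line along which they close (so a half turn about z gives the same grasp; the last joint's range is limited). The gripper opens to 87 mm and grips with 3 to 60 N. Pads are 19 mm wide; open, the fingers measure 117 mm over their backs; the gripper's body (75 mm by 190 mm) begins 51 mm behind the grasp point.
Start: joints at [1.23, 0.332, -0.065, 1.46, 0.022, 1.35, -0.088], TCP at [0.195, -0.594, 0.223] pointing down, gripper open.
Joint ranges: [-2.6, 2.6], [-0.5, 2.12], [-1.47, 1.34], [0.16, 2.42], [-1.27, 4.41], [0.06, 2.06], [-2.6, 2.6]. Speed limits (rad/s): [2.22, 2.22, 2.79, 2.79, 3.14, 3.14, 3.14].

INTERFACE

Orientations are given as a unit quaternion [x, y, z, w].
In Python, from bench import r gives the robot as it stands.
- The arm moves only by the tool arm_command, never from a script. Its arguments are lists of equal length, an entry for each row: "xyz": the shift along the world's x, y, z in m, a list of three; "rot": the turn, a rotation vector about the world's x, y, z in rad, a list of three. In form: {"xyz": [[tx, ty, tz], ...], "rot": [[ax, ay, az], ...]}. A call has 1 to 20 rows; each row is the pose to reach, as a shift and turn from the pose commanded when the call began; what a row does not reach only later rows make up. A row lasts 1/12 s, in which the tool goes at most 41.7 mm and 7.16 degrees, less where a joint would pass 70% of its speed; a pose out of reach is approached as far as the arm can. A call with a gripper value outside its range is refused whole. "grip" is the opening, from 0 (shut) to 1 (fully open), set as the call begins (left out, the last holds). The fingers move at their own pace and stop on an object; "squeeze" is the grip in N (left out, the last holds). Time passes only in rows, so rows that repeat a pose let the fingers close. It gives the time, the measured TCP pose, the force, the opening and the grip force at its end, in the units of the state.
- r.read_state(): the state, without advancing time (a new reading comes with each control period).
- r.camera(name): name is "side" or "top" or "wrist"; returns the picture (384x512x3 uint8, red, green, blue); there is no depth.
- r.camera_model(name): a dict with "fx", "fy", "cx", "cy" (pixels), "k1" (the pictures are not rectified: a ray, as slopes to the right and down, at radius r is drawn at 1 + k1 r^2 times it, then the intrinsics apply), "T" (4x4, takes a point from camera to world coordinates). Camera axes: x right, y up, looking along -z (the intrinsics and any distortion apply to the point x, -y, -z); pixel columns grow to the right and rows downward; lengths in m; the calibration is good to about 2 mm. A picture is of the moment at which its call begins: read the wrist's pose just before it. camera_model takes no time and is no camera call; for the wrist camera it gives the pose at the moment of the call.
- r.close_job(): hands the job in; it is judged then, once.
Trained networks look in the newest picture that a camera, given by its name, has taken for a name from the list of things; names that differ only in an ending like _2 or _b are one class to them, and where a whole thing is asked for, a point or a joint stands for the part that bears it (a point fixed in the world has none). Each returns a list of dicts, best first, with "conf" (0 to 1); they miss things now and then, are a little off and sometimes report something else, mostly with a low value. They report only what shows in the picture. A call takes as long as a camera call.
- r.look_for(label, camera): "at" ([x, y, z] in m, in the coordinates of the camera as it stood for that picture, good to about 4 mm: the middle of the surface that is visible of it).
- r.spot_point(label, camera): "at" ([x, y, z] in m, in the coordinates of the camera as it stood for that picture, good to about 4 mm: a listed point, or the origin of a listed thing).
The state is a dict: "time": time; "joint_positions": joint angles; "joint_vel": joint speeds; "joint_torque": joint torques, N m; "ee_pos": TCP position; "eef_rot": TCP orientation; "ft_force": force on the tool from outside, world axes, zero at the start; "torque": the same for the moment, N m; "width": finger opening in m; "grip_force": force on a finger pad.
Only numpy, scipy, OpenCV 4.12 (cv2) and the standard library are available. Lean on these libraries where they do the work, as an engineer would, in place of code of your own. Each camera call takes 0.05 s, during which the arm holds its last target. There are 200 camera calls.

TASK

Take the push-out pin from its wooden stand, put it down through the vegetable slicer's slot behind the blade cassette, push the cassette out at the front until the pin reaches the end of the slot, and put the pin back in its stand. Then draw the cassette out by its projecting end and hold it up to the inspection camera: its centre 12 cm straight in front of the lens, level, ribbed side up, blade end pointing straight at the lens. Finish while holding it still there in the air, and leave the mug, bowl and spice jar undisturbed.

Things in the scene. Friction and masses are not known exactly. Their poses are not given: they have to be found in the camera images.
- slicer: White fixed vegetable slicer, 140 (x) x 100 (y) x 44 mm high, 5 mm side fences and steel ribs on top, loop handle behind. Origin on the worktop 65 mm behind its front face; +x runs front to back, z up. A channel (y +-23, z 24 to 36 mm) opens in the front face, x = -65, and holds the cassette; behind it (x 25 to 55) the channel is empty. A slot 18 mm wide runs along the top at y = 0, x -22 to 55.
- slicer_slot (a point): Middle of the slot over the empty space behind the cassette, level with the top (slicer x 40, z 44 mm). The slot also passes through the channel floor: put the pin's tip 15 to 35 mm below this point, then push towards slicer -x. Spring catches yield at about 8 to 12 N, then it drags about 3 N. The pin meets the slot's end 58 mm on, at slicer x -18; the cassette then sticks out 47 mm.
- cassette_center (a point): Centre of the loose grey blade cassette, 90 (x) x 44 (y) x 10 mm, 60 to 130 g. At the start fully home, axes along the slicer's, centre at slicer x -20, z 29 mm, front end flush with the slicer's front. The -x half is a solid plate with four low ribs on its upper side: it comes out first and is gripped across the 44 mm. The +x half has a window with a steel blade and a plain end bar.
- cassette_blade_end (a point): Middle of the cassette's blade end (cassette x = +45 mm from its centre), the end towards the slicer's back at the start and which must point at the lens.
- pin_handle (a point): Middle of the round wooden handle of the loose push-out pin (60 g): handle 20 mm thick (22 mm at its foot), 60 mm long; below it a steel shaft 8 mm thick and 58 mm long. z along the pin, from tip to handle. It starts upright in the stand.
- pin_tip (a point): Tip of the pin's shaft, 88 mm below the middle of the handle.
- stand_hole (a point): Mouth of the hole in the fixed wooden stand block (60 x 60 x 64 mm), in the middle of its top, 64 mm above the worktop. Hole 15 mm wide with a chamfered mouth, 60 mm deep; the foot of the pin's handle rests on the block's top, so the pin's tip is then 58 mm below this point.
- camera: Small inspection camera, fixed, on a round foot 80 mm wide with a thin post; grey head 75 mm wide, 205 mm high at the top, black lens. Origin under the post on the worktop; the lens looks level along its -x (roughly towards the robot), z up.
- camera_lens (a point): Front of the lens, 180 mm above the worktop, 30 mm in front of the post.
- view_point (a point): Point in the air 120 mm straight in front of the lens, at lens height (180 mm), where the cassette's centre must be held. Its axes are the camera's: the cassette's +x must run along its +x (towards the lens).
- mug: Speckled mug 85 x 115 x 81 mm, bystander; origin under its middle.
- bowl: Brown bowl 88 mm wide, 40 mm high, bystander; origin under its middle.
- nut_jar: Spice jar 42 mm wide, 96 mm high, standing alone at the front of the stove, bystander; origin under its middle.

How it is judged:
By the outcome, as a careful person would: the job done as asked, in the order asked, and still so for the second after the job is handed in, while the arm keeps its last pose, push and grip.
It also fails if it takes over 58 s, if anything falls off the work surface, if the arm or the gripper's body presses on something with over 40 N, if the wrist force passes 120 N, or if a joint passes its speed limit or range.

## Working session

There is one attempt and no reset: what is moved stays moved. The work goes in short steps, Python scripts to look and compute and a tool call to move; the robot and the scene stay as the last step left them, time stands still between calls to the robot, and variables do not carry over. Pictures are saved under pics/ and viewed, at most 14 in all, crops included, and the job is handed in when it is done.

Besides the shell and the picture viewer there is one more tool, called after "Request:" by a JSON object that holds its "name" and its "arguments", one argument or row to a line. arm_command: Moves the arm, as the interface text tells. Its arguments: {"type":"object","properties":{"xyz":{"type":"array"},"rot":{"type":"array"},"grip":{"type":"number"},"squeeze":{"type":"number"}},"required":["xyz","rot"]}

```bash
mkdir -p pics; ls
cat > h.py <<'E'
import numpy as np,cv2
from bench import r
from scipy.spatial.transform import Rotation as R
def w(T,p): return (np.array(T)@np.r_[p,1])[:3]
def spot(labels,cam,fn='spot_point',n=2):
    T=r.camera_model(cam)['T']
    for l in labels:
        for d in getattr(r,fn)(l,cam)[:n]:
            print(cam,fn[:4],l,round(d['conf'],2),np.round(w(T,d['at']),4))
def snap(cam,name):
    im=r.camera(cam); cv2.imwrite(f'pics/{name}.png',im[:,:,::-1]); return im
E
cat > a.py <<'E'
from h import *
s=r.read_state(); print({k:np.round(v,3) for k,v in s.items()})
for c in ['top','side']:
    snap(c,c+'0'); 
    spot(['slicer','slicer_slot','cassette_center','cassette_blade_end','pin_handle','pin_tip','stand_hole','camera','camera_lens','view_point','mug','bowl','nut_jar'],c,n=1)
    print(np.round(r.camera_model(c)['T'],3))
a=np.hstack([cv2.imread('pics/top0.png'),cv2.imread('pics/side0.png')]);cv2.imwrite('pics/ts0.png',cv2.resize(a,(800,300),interpolation=cv2.INTER_AREA))
E
python3 a.py
```

```text
pics
{'time': np.float64(0.0), 'joint_positions': array([ 1.23 ,  0.333, -0.065,  1.461,  0.022,  1.35 , -0.088]), 'joint_vel': array([ 0.   ,  0.003,  0.001, -0.001, -0.001, -0.003, -0.001]), 'joint_torque': array([-0.0000e+00, -6.2326e+01,  2.4000e-02, -3.8990e+01, -6.1000e-02,
        3.9000e-02,  0.0000e+00]), 'ee_pos': array([ 0.195, -0.593,  0.222]), 'eef_rot': array([ 0.987,  0.158, -0.   , -0.001]), 'ft_force': array([ 0.754, -0.255,  0.304]), 'torque': array([-0.016, -0.045,  0.056]), 'grip_force': np.float64(0.0), 'width': np.float64(0.087)}
top spot slicer 0.55 [ 0.5619 -0.2709 -0.0014]
top spot slicer_slot 0.94 [ 0.5987 -0.2531  0.0439]
top spot cassette_center 0.74 [ 0.6634 -0.3965  0.1813]
top spot cassette_blade_end 0.45 [ 0.5844 -0.255   0.0254]
top spot pin_handle 0.53 [ 0.4939 -0.0506  0.0951]
top spot pin_tip 0.25 [ 0.4967 -0.0506  0.0926]
top spot stand_hole 0.73 [ 0.4922 -0.055   0.0669]
top spot camera 0.64 [ 6.955e-01 -3.992e-01  2.000e-04]
top spot camera_lens 0.86 [ 0.6617 -0.4021  0.1792]
top spot mug 0.86 [ 0.6731 -0.0722 -0.0008]
top spot bowl 0.8 [ 0.3997 -0.3915 -0.0029]
top spot nut_jar 0.75 [ 0.4398  0.0758 -0.0044]
[[-1.000e-03  9.960e-01 -9.100e-02  4.590e-01]
 [-1.000e+00 -4.000e-03 -3.000e-02 -2.090e-01]
 [-3.000e-02  9.000e-02  9.950e-01  1.141e+00]
 [ 0.000e+00  0.000e+00  0.000e+00  1.000e+00]]
side spot slicer 0.56 [ 0.5612 -0.2628  0.0034]
side spot slicer_slot 0.59 [ 0.5965 -0.2523  0.0486]
side spot pin_handle 0.57 [ 0.4893 -0.0563  0.0904]
side spot stand_hole 0.82 [ 0.49   -0.0523  0.0676]
side spot camera 0.68 [ 0.6825 -0.4004 -0.0032]
side spot camera_lens 0.93 [ 0.6548 -0.4001  0.1793]
side spot mug 0.98 [ 0.6713 -0.0725  0.    ]
side spot bowl 0.68 [ 3.945e-01 -3.943e-01  3.000e-04]
side spot nut_jar 0.72 [ 0.4371  0.0781 -0.0061]
[[-0.882  0.205 -0.423  0.14 ]
 [-0.47  -0.344  0.813  0.578]
 [ 0.021  0.916  0.4    0.497]
 [ 0.     0.     0.     1.   ]]
```

View pics/top0.png

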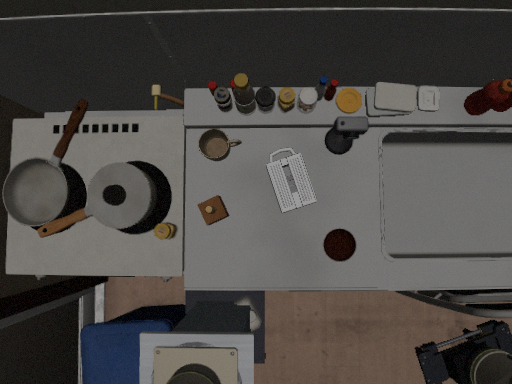

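View pics/side0.png

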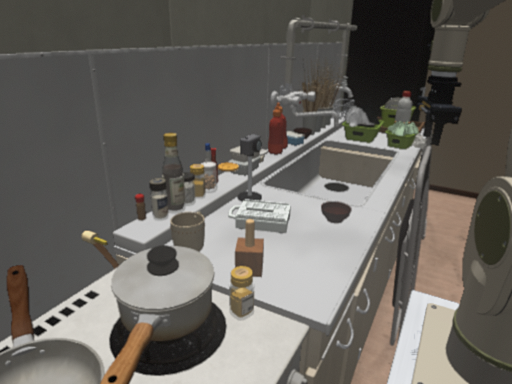

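The top view shows the slicer near pixel (292,182), turned about 15–20° with its handle at upper left. The stand and pin are at (211,209), the camera head at (350,125), the bowl at (340,245), the mug at (215,145) and the jar at (164,231). The side view agrees, and the network points match it. I'll go over the slicer for a close wrist view.

Request:
{"name": "arm_command", "arguments": {
  "xyz": [
    [0.3,0.34,0.1],
    [0.3,0.34,0.1],
    [0.3,0.34,0.1],
    [0.3,0.34,0.1],
    [0.3,0.34,0.1],
    [0.3,0.34,0.1],
    [0.3,0.34,0.1],
    [0.3,0.34,0.1],
    [0.3,0.34,0.1],
    [0.3,0.34,0.1],
    [0.3,0.34,0.1],
    [0.3,0.34,0.1],
    [0.3,0.34,0.1],
    [0.3,0.34,0.1],
    [0.3,0.34,0.1],
    [0.3,0.34,0.1]
  ],
  "rot": [
    [0,0,1.57],
    [0,0,1.57],
    [0,0,1.57],
    [0,0,1.57],
    [0,0,1.57],
    [0,0,1.57],
    [0,0,1.57],
    [0,0,1.57],
    [0,0,1.57],
    [0,0,1.57],
    [0,0,1.57],
    [0,0,1.57],
    [0,0,1.57],
    [0,0,1.57],
    [0,0,1.57],
    [0,0,1.57]
  ]
}}

```text
time: 2.73
ee_pos: [0.4949, -0.2544, 0.3224]
eef_rot: [0.588, 0.809, -0.0, -0.0]
ft_force: [0.7, -0.2, -0.6]
width: 0.087
grip_force: 0.0
```

```bash
cat > b.py <<'E'
from h import *
import sys
s=r.read_state(); print(s['time'],s['ee_pos'],R.from_quat(s['eef_rot']).as_matrix().round(3).tolist(),s['joint_positions'])
m=r.camera_model('wrist');print({k:np.round(v,3) for k,v in m.items()})
snap('wrist','w1')
spot(['slicer','slicer_slot','cassette_center','cassette_blade_end','pin_handle','stand_hole','camera','camera_lens','bowl'],'wrist',n=1)
E
python3 b.py
```

```text
2.7333 [ 0.49487524 -0.25439474  0.32243975] [[-0.308, 0.951, -0.0], [0.951, 0.308, -0.0], [0.0, -0.0, -1.0]] [ 0.83278226  0.18346047 -0.50992947  1.45710055  0.08938828  1.52434648
  0.63887297]
{'fx': np.float64(335.698), 'fy': np.float64(335.698), 'cx': np.float64(255.124), 'cy': np.float64(194.892), 'k1': np.float64(-0.061), 'T': array([[ 0.951, -0.296, -0.084,  0.472],
       [ 0.308,  0.914,  0.263, -0.182],
       [-0.001, -0.276,  0.961,  0.484],
       [ 0.   ,  0.   ,  0.   ,  1.   ]])}
wrist spot slicer 0.91 [ 0.5595 -0.2633 -0.0016]
wrist spot slicer_slot 0.93 [ 0.5987 -0.254   0.0418]
wrist spot cassette_center 0.85 [ 0.5415 -0.2692  0.0291]
wrist spot cassette_blade_end 0.58 [ 0.5837 -0.2556  0.0263]
wrist spot pin_handle 0.33 [ 0.6871 -0.4019 -0.002 ]
wrist spot camera 0.78 [ 0.6862 -0.4002  0.0008]
wrist spot bowl 0.65 [ 0.3968 -0.3915 -0.003 ]
```

View pics/w1.png

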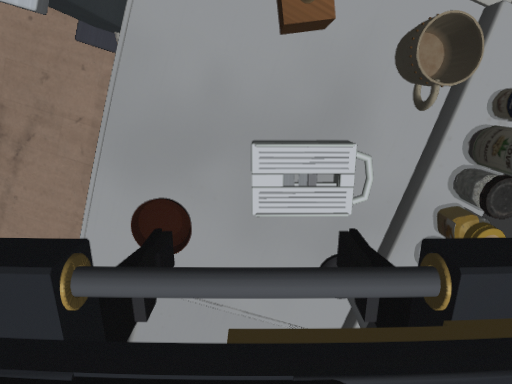

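The wrist view shows the slicer at pixels (250–355, 140–217), almost square to the tool, with the slot at (283–342, 181) and the handle at right. I'll rectify it at the top plane (z=44 mm) to get exact pose and yaw.

```bash
cat >> h.py <<'E'
def proj(m,P):
    p=np.linalg.inv(m['T'])@np.vstack([np.array(P).T,np.ones(len(P))])
    a,b=p[0]/-p[2],-p[1]/-p[2]; d=1+m['k1']*(a*a+b*b)
    return m['fx']*a*d+m['cx'],m['fy']*b*d+m['cy']
def ortho(im,m,c,z,half,res,yaw):
    n=int(2*half/res); u,v=np.meshgrid((np.arange(n)-n/2)*res,(n/2-np.arange(n))*res)
    X=c[0]+np.cos(yaw)*u-np.sin(yaw)*v; Y=c[1]+np.sin(yaw)*u+np.cos(yaw)*v
    px,py=proj(m,np.c_[X.ravel(),Y.ravel(),np.full(X.size,z)])
    return cv2.remap(im,px.reshape(n,n).astype('f4'),py.reshape(n,n).astype('f4'),cv2.INTER_LINEAR)
E
cat > c.py <<'E'
from h import *
m=r.camera_model('wrist'); yaw=np.radians(17.94); c=(.5605,-.265)
im=cv2.imread('pics/w1.png')
o=ortho(im,m,c,.044,.1,.0004,yaw); cv2.imwrite('pics/o1.png',cv2.resize(o,(600,600)))
g=cv2.cvtColor(o,cv2.COLOR_BGR2GRAY).astype(float); g=cv2.GaussianBlur(g,(5,5),0)
# top/bottom edges per column (u), v edge
n=g.shape[0]; f=lambda i:(i-n/2)*.4
for side in (1,-1):
    pts=[]
    for col in range(n//2-100,n//2+100,4):
        v0=n/2-side*125; rows=np.arange(int(v0-20),int(v0+20)); d=np.diff(g[rows,col])*side
        pts.append((f(col),-f(rows[np.argmax(d)]+.5)))
    p=np.array(pts); k=np.polyfit(*p.T,1); res=p[:,1]-np.polyval(k,p[:,0]); ok=abs(res)<1; k=np.polyfit(*p[ok].T,1); print('fence',side,ok.sum(),np.degrees(np.arctan(k[0])),k[1])
for u0,lab in ((-65,'front'),(75,'back')):
    q=[]
    for row in range(n//2-80,n//2+80,4):
        cols=np.arange(int(n/2+u0/.4-25),int(n/2+u0/.4+25)); d=np.diff(g[row,cols])*(1 if u0<0 else -1)
        q.append(f(cols[np.argmax(d)]+.5))
    print(lab,np.round(q,1))
row=g[n//2-5:n//2+5].mean(0); print('slot',[(round(f(i)),int(row[i])) for i in range(60,n-30,8)])
col=g[:,n//2+95:n//2+105].mean(1); print('slotY',[(round(-f(i),1),int(col[i])) for i in range(n//2-40,n//2+40,4)])
E
python3 c.py
```

```text
fence 1 50 0.21941493778814344 50.211063625450194
fence -1 50 0.33083989978626255 -45.0993805522209
front [-63.4 -63.4 -63.4 -63.4 -63.4 -63.4 -63.4 -63.4 -63.4 -63.4 -63.4 -63.4
 -63.  -62.2 -61.8 -63.4 -63.4 -63.4 -63.4 -63.4 -63.4 -63.  -63.4 -63.
 -63.  -61.8 -61.8 -62.2 -62.2 -62.2 -62.2 -62.2 -62.2 -62.2 -62.2 -61.8
 -62.2 -62.2 -62.2 -62.2]
back [75.  75.  75.4 75.  74.2 74.6 74.6 74.6 74.6 75.  75.  75.  75.  74.2
 74.6 74.6 74.6 74.6 75.  75.  75.  75.  75.4 75.4 75.4 74.2 74.6 74.6
 74.6 75.  75.  75.  75.4 75.4 75.4 75.8 74.6 74.6 74.6 74.6]
slot [(-76, 139), (-73, 139), (-70, 138), (-66, 138), (-63, 159), (-60, 185), (-57, 185), (-54, 185), (-50, 185), (-47, 185), (-44, 185), (-41, 185), (-38, 185), (-34, 185), (-31, 185), (-28, 185), (-25, 185), (-22, 158), (-18, 126), (-15, 127), (-12, 125), (-9, 125), (-6, 125), (-2, 119), (1, 124), (4, 126), (7, 128), (10, 117), (14, 97), (17, 110), (20, 110), (23, 110), (26, 120), (30, 121), (33, 116), (36, 115), (39, 115), (42, 115), (46, 112), (49, 57), (52, 55), (55, 78), (58, 180), (62, 185), (65, 185), (68, 185), (71, 185), (74, 179), (78, 140), (81, 141), (84, 141), (87, 141)]
slotY [(16.0, 175), (14.4, 185), (12.8, 181), (11.2, 152), (9.6, 128), (8.0, 135), (6.4, 136), (4.8, 136), (3.2, 136), (1.6, 135), (-0.0, 116), (-1.6, 86), (-3.2, 138), (-4.8, 166), (-6.4, 127), (-8.0, 125), (-9.6, 166), (-11.2, 184), (-12.8, 180), (-14.4, 144)]
```

View pics/o1.png

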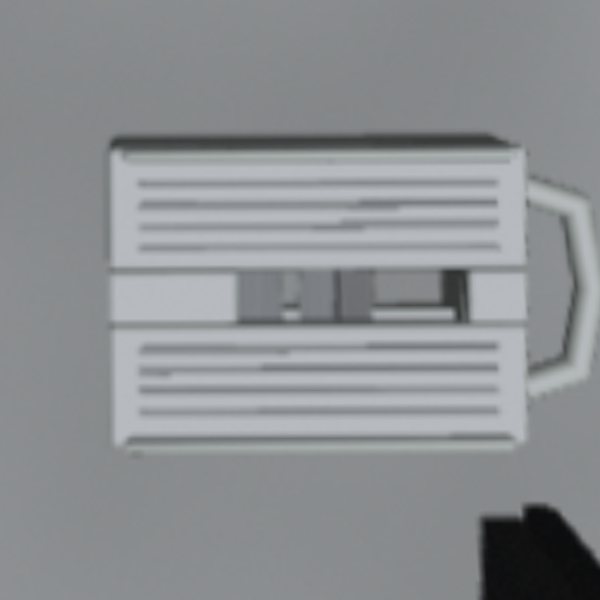

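The rectified picture shows the slot at x 235–470, y 270–323 (3 px/mm). That is 18 mm wide and centred +1 mm off my guess, so the slicer origin is about (0.561, −0.264), yaw 18.2°, and the slot point (0.599, −0.251). Next is the stand.

Request:
{"name": "arm_command", "arguments": {
  "xyz": [
    [-0.003,0.035,-0.02],
    [-0.003,0.07,-0.04],
    [-0.005,0.105,-0.05],
    [-0.005,0.14,-0.06],
    [-0.005,0.17,-0.062],
    [-0.005,0.174,-0.062],
    [-0.005,0.174,-0.062],
    [-0.005,0.174,-0.062]
  ],
  "rot": [
    [0,0,0],
    [0,0,0],
    [0,0,0],
    [0,0,0],
    [0,0,0],
    [0,0,0],
    [0,0,0],
    [0,0,0]
  ]
}}

```text
time: 3.9
ee_pos: [0.4904, -0.0805, 0.2608]
eef_rot: [0.587, 0.81, -0.0, 0.0]
ft_force: [-0.0, 0.7, -0.1]
width: 0.0869
grip_force: 0.0
```

```bash
cat > d.py <<'E'
from h import *
s=r.read_state(); print(s['time'],s['ee_pos'])
snap('wrist','w2'); m=r.camera_model('wrist')
spot(['pin_handle','stand_hole','pin_tip'],'wrist',n=1)
spot(['pin_handle','stand_hole'],'side',n=1)
im=cv2.imread('pics/w2.png')
a=ortho(im,m,(.4915,-.053),.124,.05,.00025,0);b=ortho(im,m,(.4915,-.053),.064,.05,.00025,0)
cv2.imwrite('pics/o2.png',np.hstack([a,b]))
E
python3 d.py
```

```text
3.9 [ 0.49042095 -0.08052875  0.26080291]
wrist spot pin_handle 0.93 [ 0.4936 -0.0515  0.0948]
wrist spot stand_hole 0.58 [ 0.4928 -0.0517  0.0664]
side spot pin_handle 0.57 [ 0.4893 -0.0563  0.0904]
side spot stand_hole 0.82 [ 0.49   -0.0523  0.0676]
```

View pics/o2.png

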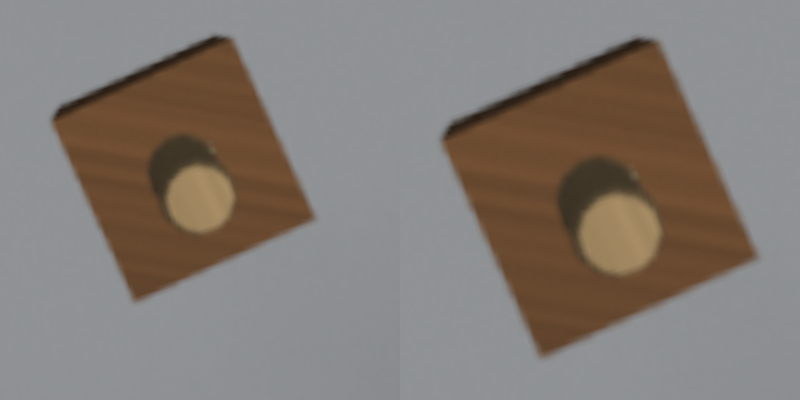

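Rectified at the handle-top plane (left), the pin's top is centred at (200,199). At the block-top plane (right), the block's middle is at (600,197). The two planes agree, so the pin is upright at (0.4915, −0.0526). I'll grip it with the tip of the fingers at z=70 mm.

Request:
{"name": "arm_command", "arguments": {
  "xyz": [
    [0.0015,0.0275,-0.03],
    [0.0015,0.0275,-0.065],
    [0.0015,0.0275,-0.1],
    [0.0015,0.0275,-0.13],
    [0.0015,0.0275,-0.16],
    [0.0015,0.0275,-0.18],
    [0.0015,0.0275,-0.19],
    [0.0015,0.0275,-0.191],
    [0.0015,0.0275,-0.191]
  ],
  "rot": [
    [0,0,0],
    [0,0,0],
    [0,0,0],
    [0,0,0],
    [0,0,0],
    [0,0,0],
    [0,0,0],
    [0,0,0],
    [0,0,0]
  ],
  "grip": 0.8
}}

```text
time: 4.95
ee_pos: [0.4921, -0.0523, 0.07]
eef_rot: [0.587, 0.81, 0.0, -0.0]
ft_force: [0.2, 0.1, -0.1]
width: 0.0697
grip_force: 0.0
```

Request:
{"name": "arm_command", "arguments": {
  "xyz": [
    [0,0,0],
    [0,0,0],
    [0,0,0],
    [0,0,0],
    [0,0,0],
    [0,0,0],
    [0,0,0],
    [0,0,0]
  ],
  "rot": [
    [0,0,0],
    [0,0,0],
    [0,0,0],
    [0,0,0],
    [0,0,0],
    [0,0,0],
    [0,0,0],
    [0,0,0]
  ],
  "grip": 0,
  "squeeze": 50
}}

```text
time: 5.62
ee_pos: [0.4918, -0.0522, 0.0696]
eef_rot: [0.587, 0.81, 0.0, 0.0]
ft_force: [-1.0, 0.4, 0.5]
width: 0.0243
grip_force: 0.0
```

Request:
{"name": "arm_command", "arguments": {
  "xyz": [
    [0,0,0],
    [0,0,0],
    [0,0,0],
    [0,0,0]
  ],
  "rot": [
    [0,0,0],
    [0,0,0],
    [0,0,0],
    [0,0,0]
  ]
}}

```text
time: 5.95
ee_pos: [0.4918, -0.0522, 0.0696]
eef_rot: [0.587, 0.81, 0.0, 0.0]
ft_force: [-0.4, 0.4, 1.3]
width: 0.019
grip_force: 50.0
```

Request:
{"name": "arm_command", "arguments": {
  "xyz": [
    [0,0,0.02],
    [0,0,0.05],
    [0,0,0.08],
    [0.005,-0.01,0.1],
    [0.02,-0.04,0.1],
    [0.037,-0.07,0.1],
    [0.055,-0.1,0.1],
    [0.07,-0.13,0.1],
    [0.087,-0.16,0.1],
    [0.1,-0.185,0.1],
    [0.106,-0.197,0.1],
    [0.1075,-0.199,0.1],
    [0.1075,-0.199,0.1],
    [0.1075,-0.199,0.1],
    [0.1075,-0.199,0.1]
  ],
  "rot": [
    [0,0,0],
    [0,0,0],
    [0,0,0],
    [0,0,0],
    [0,0,0],
    [0,0,0],
    [0,0,0],
    [0,0,0],
    [0,0,0],
    [0,0,0],
    [0,0,0],
    [0,0,0],
    [0,0,0],
    [0,0,0],
    [0,0,0]
  ]
}}

```text
time: 7.2
ee_pos: [0.5992, -0.2495, 0.1698]
eef_rot: [0.586, 0.81, 0.0, -0.0]
ft_force: [0.9, 0.1, -0.6]
width: 0.019
grip_force: 50.0
```

```bash
cat > e.py <<'E'
from h import *
s=r.read_state(); print(s['time'],s['ee_pos'],s['width'])
snap('wrist','w3'); spot(['pin_handle','pin_tip','slicer_slot'],'wrist',n=1)
snap('side','s3'); spot(['pin_handle','pin_tip','slicer_slot'],'side',n=1)
im=cv2.imread('pics/s3.png'); 
c=cv2.resize(im[130:270,190:330],(560,560),interpolation=cv2.INTER_CUBIC); cv2.imwrite('pics/s3c.png',c)
m=r.camera_model('side')
print(np.round(proj(m,[(.599,-.2513,.106),(.599,-.2513,.194)]),1))
E
python3 e.py
```

```text
7.2 [ 0.59922753 -0.24953325  0.16979022] 0.018957600064491608
wrist spot pin_handle 0.89 [ 0.6013 -0.2484  0.1959]
wrist spot pin_tip 0.88 [ 0.5993 -0.2496  0.1071]
wrist spot slicer_slot 0.84 [ 0.5974 -0.2534  0.04  ]
side spot pin_handle 0.56 [ 0.5951 -0.2506  0.1905]
side spot pin_tip 0.66 [ 0.5968 -0.2512  0.1044]
side spot slicer_slot 0.69 [ 0.5952 -0.2511  0.0507]
[[250.8 251.2]
 [188.1 157.2]]
```

View pics/s3c.png

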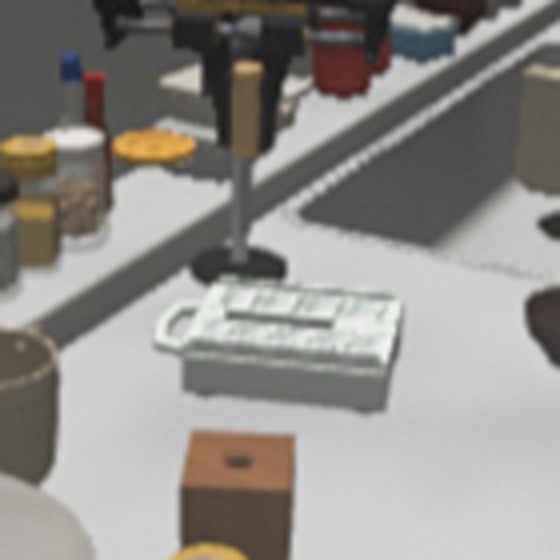

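The side crop shows the pin hanging upright over the slicer, with its shaft against the camera post near (240,200) and the empty stand hole at (238,460). The network puts the tip at about (0.599, −0.250, 0.106), as computed. I'll lower it into the slot.

Request:
{"name": "arm_command", "arguments": {
  "xyz": [
    [0,-0.001,-0.02],
    [0,-0.0015,-0.04],
    [0,-0.0015,-0.055],
    [0,-0.0015,-0.065],
    [0,-0.0015,-0.073],
    [0,-0.0015,-0.08],
    [0,-0.0015,-0.086],
    [0,-0.0015,-0.086]
  ],
  "rot": [
    [0,0,0],
    [0,0,0],
    [0,0,0],
    [0,0,0],
    [0,0,0],
    [0,0,0],
    [0,0,0],
    [0,0,0]
  ]
}}

```text
time: 8.27
ee_pos: [0.599, -0.2526, 0.0827]
eef_rot: [0.587, 0.81, -0.0, -0.0]
ft_force: [-0.6, 0.6, -0.8]
width: 0.0188
grip_force: 50.0
```

Request:
{"name": "arm_command", "arguments": {
  "xyz": [
    [-0.004,-0.001,0],
    [-0.0075,-0.0015,0],
    [-0.011,-0.0025,0],
    [-0.015,-0.004,0],
    [-0.019,-0.0052,0],
    [-0.023,-0.0066,0],
    [-0.027,-0.008,0],
    [-0.031,-0.009,0],
    [-0.035,-0.0105,0],
    [-0.039,-0.0118,0],
    [-0.043,-0.013,0],
    [-0.047,-0.0145,0],
    [-0.05,-0.0155,0],
    [-0.05,-0.0155,0]
  ],
  "rot": [
    [0,0,0],
    [0,0,0],
    [0,0,0],
    [0,0,0],
    [0,0,0],
    [0,0,0],
    [0,0,0],
    [0,0,0],
    [0,0,0],
    [0,0,0],
    [0,0,0],
    [0,0,0],
    [0,0,0],
    [0,0,0]
  ]
}}

```text
time: 9.43
ee_pos: [0.5487, -0.2688, 0.0839]
eef_rot: [0.587, 0.81, -0.0, 0.0]
ft_force: [1.5, 0.6, -0.2]
width: 0.0191
grip_force: 50.0
```

Request:
{"name": "arm_command", "arguments": {
  "xyz": [
    [-0.0015,-0.0005,0],
    [-0.003,-0.001,0],
    [-0.0045,-0.0015,0],
    [-0.005,-0.0016,0],
    [-0.005,-0.0016,0]
  ],
  "rot": [
    [0,0,0],
    [0,0,0],
    [0,0,0],
    [0,0,0],
    [0,0,0]
  ]
}}

```text
time: 9.85
ee_pos: [0.5444, -0.2699, 0.0838]
eef_rot: [0.587, 0.81, 0.0, 0.0]
ft_force: [2.7, 1.9, 2.3]
width: 0.019
grip_force: 50.0
```

Request:
{"name": "arm_command", "arguments": {
  "xyz": [
    [-0.001,-0.0003,0],
    [-0.002,-0.0006,0],
    [-0.002,-0.0006,0]
  ],
  "rot": [
    [0,0,0],
    [0,0,0],
    [0,0,0]
  ]
}}

```text
time: 10.1
ee_pos: [0.5428, -0.2702, 0.0838]
eef_rot: [0.587, 0.81, 0.0, 0.0]
ft_force: [6.1, 2.1, 0.9]
width: 0.0191
grip_force: 50.0
```

Request:
{"name": "arm_command", "arguments": {
  "xyz": [
    [-0.001,-0.0003,0],
    [-0.002,-0.0006,0],
    [-0.002,-0.0006,0]
  ],
  "rot": [
    [0,0,0],
    [0,0,0],
    [0,0,0]
  ]
}}

```text
time: 10.35
ee_pos: [0.5423, -0.2702, 0.0839]
eef_rot: [0.586, 0.81, 0.001, 0.002]
ft_force: [11.0, 1.4, -3.9]
width: 0.0192
grip_force: 50.0
```

Request:
{"name": "arm_command", "arguments": {
  "xyz": [
    [-0.001,-0.0003,0],
    [-0.001,-0.0003,0],
    [0.002,0.0006,0],
    [0.005,0.0016,0],
    [0.005,0.0016,0],
    [0.005,0.0016,0.015],
    [0.005,0.0016,0.04],
    [0.005,0.0016,0.07],
    [0.005,0.0016,0.09],
    [0.005,0.0016,0.09],
    [0.005,0.0016,0.09]
  ],
  "rot": [
    [0,0,0],
    [0,0,0],
    [0,0,0],
    [0,0,0],
    [0,0,0],
    [0,0,0],
    [0,0,0],
    [0,0,0],
    [0,0,0],
    [0,0,0],
    [0,0,0]
  ]
}}

```text
time: 11.27
ee_pos: [0.5449, -0.2701, 0.1741]
eef_rot: [0.587, 0.81, -0.0, 0.0]
ft_force: [-0.7, -0.2, -1.0]
width: 0.0188
grip_force: 50.0
```

```bash
cat > f.py <<'E'
from h import *
s=r.read_state(); print(s['time'],s['ee_pos'],s['eef_rot'],s['width'])
snap('wrist','w4'); m=r.camera_model('wrist'); spot(['pin_handle','pin_tip','cassette_center','cassette_blade_end','slicer_slot'],'wrist',n=1)
im=cv2.imread('pics/w4.png'); 
o=ortho(im,m,(.5485,-.268),.034,.1,.0004,np.radians(18.2))
cv2.imwrite('pics/o4.png',np.hstack([cv2.resize(im,(400,300)),cv2.resize(o,(400,400))[:300]]) )
cv2.imwrite('pics/o4b.png',cv2.resize(o,(500,500)))
snap('top','t4');spot(['cassette_center','pin_handle'],'top',n=1)
snap('side','t4');spot(['cassette_center','pin_handle','pin_tip'],'side',n=1)
E
python3 f.py
```

```text
11.2667 [ 0.54490497 -0.27009383  0.17411293] [ 5.86954182e-01  8.09619955e-01 -4.53619061e-04  3.32734100e-04] 0.018773777942279166
wrist spot pin_handle 0.66 [ 0.5479 -0.2701  0.1987]
wrist spot pin_tip 0.56 [ 0.5431 -0.2687  0.1134]
wrist spot cassette_center 0.87 [ 0.4956 -0.2851  0.0283]
wrist spot slicer_slot 0.79 [ 0.5954 -0.2537  0.0382]
side spot cassette_center 0.47 [ 0.4963 -0.2832  0.0303]
side spot pin_handle 0.6 [ 0.5419 -0.2706  0.1967]
side spot pin_tip 0.68 [ 0.5419 -0.2679  0.1086]
```

View pics/o4.png

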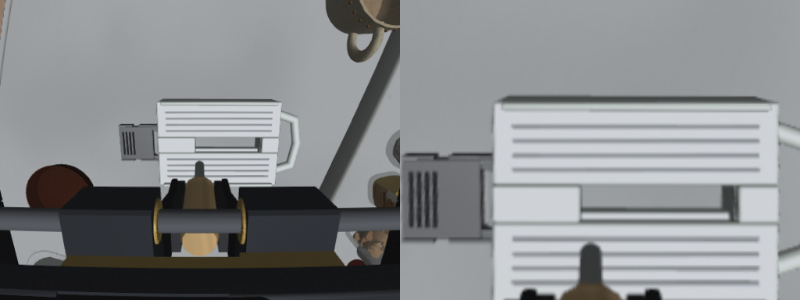

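The picture shows the cassette projecting from the front of the slicer (left at pixels 120–158, rectified at 400–495), with the pin still upright in the fingers. The network puts the cassette centre at (0.496, −0.284), against an expected (0.4974, −0.2847). Now I'll take the pin back above the stand.

Request:
{"name": "arm_command", "arguments": {
  "xyz": [
    [-0.003,0.012,0],
    [-0.01,0.04,0],
    [-0.018,0.075,0],
    [-0.026,0.11,0],
    [-0.035,0.145,0],
    [-0.043,0.18,0],
    [-0.05,0.205,0],
    [-0.0535,0.2172,0],
    [-0.0535,0.2172,0],
    [-0.0535,0.2172,0],
    [-0.0535,0.2172,0],
    [-0.0535,0.2172,0]
  ],
  "rot": [
    [0,0,0],
    [0,0,0],
    [0,0,0],
    [0,0,0],
    [0,0,0],
    [0,0,0],
    [0,0,0],
    [0,0,0],
    [0,0,0],
    [0,0,0],
    [0,0,0],
    [0,0,0]
  ]
}}

```text
time: 12.92
ee_pos: [0.4919, -0.0536, 0.1734]
eef_rot: [0.588, 0.809, -0.0, -0.0]
ft_force: [0.3, 0.3, -0.4]
width: 0.0193
grip_force: 50.0
```

```bash
cat > g.py <<'E'
from h import *
s=r.read_state(); print(s['time'],s['ee_pos'],s['width'])
snap('wrist','w5'); spot(['pin_handle','pin_tip','stand_hole'],'wrist',n=1)
snap('side','s5'); spot(['pin_handle','pin_tip','stand_hole'],'side',n=1)
snap('top','t5'); spot(['pin_handle','pin_tip','stand_hole'],'top',n=1)
ms=r.camera_model('side'); print(np.round(proj(ms,[(.4915,-.0526,.11),(.4915,-.0526,.168),(.4915,-.0526,.064)]),1))
a=cv2.imread('pics/s5.png')[170:280,200:300]; b=cv2.imread('pics/w5.png')
cv2.imwrite('pics/v5.png',np.hstack([cv2.resize(a,(400,440),interpolation=cv2.INTER_CUBIC),cv2.resize(b[:,150:400],(287,440),interpolation=cv2.INTER_CUBIC)]))
E
python3 g.py
```

```text
12.9167 [ 0.49193792 -0.05364879  0.17341472] 0.019254110523326342
wrist spot pin_handle 0.68 [ 0.4938 -0.0523  0.1985]
wrist spot pin_tip 0.78 [ 0.4921 -0.0528  0.1103]
wrist spot stand_hole 0.97 [ 0.4928 -0.0521  0.065 ]
side spot pin_handle 0.56 [ 0.4909 -0.0518  0.1944]
side spot pin_tip 0.75 [ 0.4898 -0.0502  0.1081]
side spot stand_hole 0.66 [ 0.4939 -0.0532  0.0647]
top spot stand_hole 0.67 [ 0.4892 -0.0545  0.0655]
[[249.3 249.6 249.1]
 [226.1 201.8 244.3]]
```

View pics/v5.png

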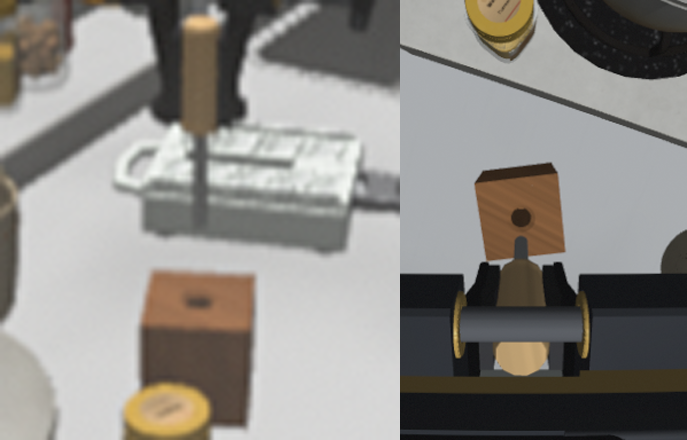

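Left (side view): the tip at (200,232) is directly above the hole at (199,299). Right (wrist view): the shaft lines up with the hole at (521,217). I'll insert it.

Request:
{"name": "arm_command", "arguments": {
  "xyz": [
    [0,0.0005,-0.02],
    [0,0.0005,-0.035],
    [0,0.0005,-0.045],
    [0,0.0005,-0.053],
    [0,0.0005,-0.06],
    [0,0.0005,-0.07],
    [0,0.0005,-0.08],
    [0,0.0005,-0.09],
    [0,0.0005,-0.098],
    [0,0.0005,-0.103],
    [0,0.0005,-0.104],
    [0,0.0005,-0.104]
  ],
  "rot": [
    [0,0,0],
    [0,0,0],
    [0,0,0],
    [0,0,0],
    [0,0,0],
    [0,0,0],
    [0,0,0],
    [0,0,0],
    [0,0,0],
    [0,0,0],
    [0,0,0],
    [0,0,0]
  ]
}}

```text
time: 14.52
ee_pos: [0.4916, -0.0517, 0.0696]
eef_rot: [0.587, 0.81, -0.0, -0.0]
ft_force: [-2.4, 0.2, 2.3]
width: 0.0194
grip_force: 50.0
```

Request:
{"name": "arm_command", "arguments": {
  "xyz": [
    [0,0,0],
    [0,0,0],
    [0,0,0],
    [0,0,0],
    [0,0,0],
    [0,0,0],
    [0,0,0.01],
    [0,0,0.03],
    [0,0,0.06],
    [0,0,0.095],
    [0,0,0.13],
    [0,-0.01,0.16],
    [0,-0.04,0.18],
    [0,-0.07,0.18],
    [0,-0.1,0.18],
    [0,-0.1,0.18],
    [0,-0.1,0.18]
  ],
  "rot": [
    [0,0,0],
    [0,0,0],
    [0,0,0],
    [0,0,0],
    [0,0,0],
    [0,0,0],
    [0,0,0],
    [0,0,0],
    [0,0,0],
    [0,0,0],
    [0,0,0],
    [0,0,-0.1],
    [0,0,-0.2],
    [0,0,-0.3],
    [0,0,-0.4],
    [0,0,-0.5],
    [0,0,-0.5]
  ],
  "grip": 0.8
}}

```text
time: 15.93
ee_pos: [0.4916, -0.1533, 0.2502]
eef_rot: [0.771, 0.637, 0.0, 0.0]
ft_force: [-0.5, 2.1, 0.4]
width: 0.0696
grip_force: 0.0
```

```bash
cat > i.py <<'E'
from h import *
s=r.read_state(); print(s['time'],s['ee_pos'],s['eef_rot'],s['width'],s['joint_positions'])
for c in ['wrist','side','top']:
    snap(c,'j'+c); spot(['pin_handle','stand_hole','cassette_center','camera_lens','camera'],c,n=1)
E
python3 i.py
```

```text
15.9333 [ 0.49155031 -0.15330803  0.25020037] [7.71224376e-01 6.36563349e-01 2.18207579e-04 1.34156171e-04] 0.06961543797370982 [ 0.75761817  0.1150529  -0.58264816  1.68109345  0.06442063  1.3642302
 -0.0259142 ]
wrist spot pin_handle 0.83 [ 0.493  -0.0491  0.0932]
wrist spot stand_hole 0.88 [ 0.493  -0.0504  0.0668]
wrist spot cassette_center 0.58 [ 0.4976 -0.2801  0.0297]
wrist spot camera_lens 0.41 [ 0.3995 -0.3872  0.0006]
side spot pin_handle 0.62 [ 0.4901 -0.0516  0.0912]
side spot cassette_center 0.48 [ 0.4961 -0.2821  0.0285]
side spot camera_lens 0.89 [ 0.655  -0.4006  0.1787]
side spot camera 0.63 [ 6.846e-01 -3.999e-01  6.000e-04]
top spot cassette_center 0.81 [ 0.5012 -0.2831  0.0313]
top spot camera_lens 0.95 [ 0.6628 -0.4012  0.1814]
top spot camera 0.82 [ 6.926e-01 -3.992e-01 -3.000e-04]
```

The pin is back in its stand: the network puts the handle middle at z≈92 mm over the hole. Now to the cassette.

Request:
{"name": "arm_command", "arguments": {
  "xyz": [
    [-0.002,-0.015,0],
    [-0.005,-0.04,-0.01],
    [-0.01,-0.075,-0.03],
    [-0.015,-0.11,-0.05],
    [-0.018,-0.13,-0.07],
    [-0.018,-0.1405,-0.09],
    [-0.018,-0.1405,-0.11],
    [-0.018,-0.1405,-0.13],
    [-0.018,-0.1405,-0.13],
    [-0.018,-0.1405,-0.13],
    [-0.018,-0.1405,-0.13],
    [-0.018,-0.1405,-0.13]
  ],
  "rot": [
    [0,0,-0.11],
    [0,0,-0.22],
    [0,0,-0.33],
    [0,0,-0.44],
    [0,0,-0.55],
    [0,0,-0.66],
    [0,0,-0.77],
    [0,0,-0.88],
    [0,0,-0.99],
    [0,0,-1.063],
    [0,0,-1.063],
    [0,0,-1.063]
  ]
}}

```text
time: 17.83
ee_pos: [0.474, -0.2922, 0.1196]
eef_rot: [0.987, 0.163, 0.0, 0.0]
ft_force: [-0.0, 0.3, -0.1]
width: 0.0693
grip_force: 0.0
```

```bash
cat > k.py <<'E'
from h import *
s=r.read_state(); print(s['time'],s['ee_pos'],s['eef_rot'],s['width'],s['joint_positions'])
c='wrist';snap(c,'w6'); spot(['cassette_center','slicer_slot','camera_lens','camera'],c,n=1)
m=r.camera_model(c); im=cv2.imread('pics/w6.png')
o=ortho(im,m,(.4736,-.2925),.034,.06,.0003,np.radians(18.2))
cv2.imwrite('pics/v6.png',np.hstack([cv2.resize(im,(400,300)),cv2.resize(o,(300,300))]))
E
python3 k.py
```

```text
17.8333 [ 0.47395112 -0.29219734  0.11963603] [9.86619479e-01 1.63039849e-01 5.21587211e-05 9.66331946e-05] 0.06933312045931055 [ 0.78811571  0.2896658  -0.36960788  1.75465947  0.11509874  1.11827295
 -0.86112281]
wrist spot cassette_center 0.95 [ 0.4951 -0.2841  0.0298]
wrist spot slicer_slot 0.79 [ 0.5992 -0.2542  0.0392]
wrist spot camera 0.16 [ 0.495  -0.2818  0.0326]
```

View pics/v6.png

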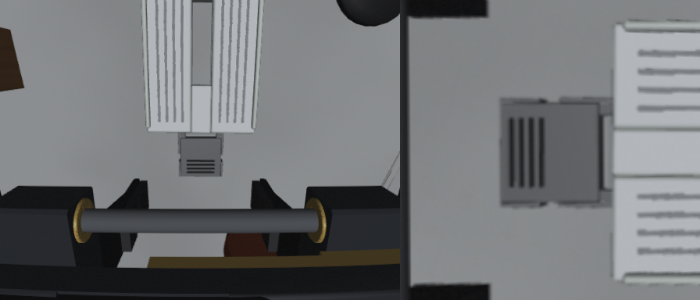

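Left: the cassette projects below the slicer at (180–222, 133–175), between the fingers. In the rectified view (right) its front end is at x=500 and it is 43 mm wide, centred within 1 mm of the grasp. I'll descend and grip.

Request:
{"name": "arm_command", "arguments": {
  "xyz": [
    [0,-0.0008,-0.03],
    [0,-0.0008,-0.06],
    [0,-0.0008,-0.085],
    [0,-0.0008,-0.1],
    [0,-0.0008,-0.106],
    [0,-0.0008,-0.109],
    [0,-0.0008,-0.109],
    [0,-0.0008,-0.109]
  ],
  "rot": [
    [0,0,-0.009],
    [0,0,-0.009],
    [0,0,-0.009],
    [0,0,-0.009],
    [0,0,-0.009],
    [0,0,-0.009],
    [0,0,-0.009],
    [0,0,-0.009]
  ]
}}

```text
time: 18.75
ee_pos: [0.4746, -0.2934, 0.0117]
eef_rot: [0.988, 0.157, 0.001, 0.001]
ft_force: [0.5, -0.3, -0.1]
width: 0.0694
grip_force: 0.0
```

Request:
{"name": "arm_command", "arguments": {
  "xyz": [
    [0,0,0],
    [0,0,0],
    [0,0,0],
    [0,0,0],
    [0,0,0],
    [0,0,0],
    [0,0,0],
    [0,0,0]
  ],
  "rot": [
    [0,0,0],
    [0,0,0],
    [0,0,0],
    [0,0,0],
    [0,0,0],
    [0,0,0],
    [0,0,0],
    [0,0,0]
  ],
  "grip": 0,
  "squeeze": 40
}}

```text
time: 19.42
ee_pos: [0.4739, -0.2931, 0.0107]
eef_rot: [0.988, 0.157, 0.0, 0.0]
ft_force: [-0.8, -0.5, 1.7]
width: 0.0433
grip_force: 40.0
```

Request:
{"name": "arm_command", "arguments": {
  "xyz": [
    [-0.002,-0.0006,0],
    [-0.005,-0.0016,0],
    [-0.009,-0.003,0],
    [-0.014,-0.0046,0],
    [-0.019,-0.0062,0],
    [-0.024,-0.0079,0],
    [-0.029,-0.0095,0],
    [-0.034,-0.0112,0],
    [-0.039,-0.0128,0],
    [-0.043,-0.0141,0],
    [-0.0466,-0.0153,0],
    [-0.0466,-0.0153,0],
    [-0.0466,-0.0153,0]
  ],
  "rot": [
    [0,0,0],
    [0,0,0],
    [0,0,0],
    [0,0,0],
    [0,0,0],
    [0,0,0],
    [0,0,0],
    [0,0,0],
    [0,0,0],
    [0,0,0],
    [0,0,0],
    [0,0,0],
    [0,0,0]
  ]
}}

```text
time: 20.5
ee_pos: [0.4271, -0.3084, 0.0106]
eef_rot: [0.988, 0.157, -0.0, 0.0]
ft_force: [-0.2, -0.2, -0.4]
width: 0.0434
grip_force: 40.0
```

The cassette is free of the slicer with no residual force. I'll lift it and go high above the inspection camera to measure its heading from close up.

Request:
{"name": "arm_command", "arguments": {
  "xyz": [
    [0,0,0.01],
    [0,0,0.03],
    [0,0,0.06],
    [0,0,0.095],
    [0,0,0.13],
    [0,0,0.165],
    [0.005,-0.005,0.2],
    [0.02,-0.01,0.23],
    [0.04,-0.025,0.26],
    [0.065,-0.04,0.29],
    [0.09,-0.05,0.32],
    [0.115,-0.06,0.345],
    [0.14,-0.075,0.37],
    [0.16,-0.085,0.385],
    [0.17,-0.09,0.389],
    [0.173,-0.091,0.389],
    [0.173,-0.091,0.389],
    [0.173,-0.091,0.389]
  ],
  "rot": [
    [0,0,0],
    [0,0,0],
    [0,0,0],
    [0,0,0],
    [0,0,0],
    [0,0,0],
    [0,0,-0.02],
    [0,0,-0.05],
    [0,0,-0.08],
    [0,0,-0.12],
    [0,0,-0.16],
    [0,0,-0.2],
    [0,0,-0.24],
    [0,0,-0.27],
    [0,0,-0.28],
    [0,0,-0.28],
    [0,0,-0.28],
    [0,0,-0.28]
  ]
}}

```text
time: 22.0
ee_pos: [0.5999, -0.3988, 0.3992]
eef_rot: [1.0, 0.018, -0.0, -0.0]
ft_force: [0.1, -0.8, -0.6]
width: 0.0435
grip_force: 40.0
```

```bash
cat > l.py <<'E'
from h import *
s=r.read_state(); print(s['time'],s['ee_pos'],s['eef_rot'],s['width'],s['joint_positions'])
for c in ['wrist','side','top']: snap(c,'x'+c); spot(['cassette_center','cassette_blade_end','camera_lens','camera'],c,n=1)
m=r.camera_model('wrist'); im=cv2.imread('pics/xwrist.png')
o=ortho(im,m,(.675,-.4),.205,.075,.0003,0)
q=R.from_quat(s['eef_rot']).as_matrix(); yaw=np.arctan2(q[1,0],q[0,0]); print('toolyaw',np.degrees(yaw))
zc=s['ee_pos'][2]+.0235
oc=ortho(im,m,s['ee_pos'][:2]+.025*q[:2,0],zc,.075,.0003,yaw)
cv2.imwrite('pics/v7.png',np.hstack([cv2.resize(o,(400,400)),cv2.resize(oc,(400,400))]))
E
python3 l.py
```

```text
22.0 [ 0.59986073 -0.39875503  0.39921279] [ 9.99830397e-01  1.84106765e-02 -3.51345136e-04 -3.17484144e-04] 0.043495249348972476 [ 0.66076582  0.58804946 -0.29906087  0.74521886  0.16944764  1.82645536
 -1.08122323]
wrist spot cassette_center 0.67 [ 0.622  -0.3936  0.421 ]
wrist spot cassette_blade_end 0.8 [ 0.6685 -0.3957  0.4147]
wrist spot camera_lens 0.64 [ 0.6591 -0.3987  0.1807]
side spot cassette_center 0.67 [ 0.6218 -0.3949  0.4185]
side spot cassette_blade_end 0.66 [ 0.6644 -0.3985  0.4182]
side spot camera_lens 0.79 [ 0.6533 -0.3963  0.1794]
side spot camera 0.74 [ 6.838e-01 -4.013e-01 -1.000e-04]
top spot cassette_blade_end 0.4 [ 0.6685 -0.3948  0.4153]
top spot camera_lens 0.38 [ 0.5652 -0.2708 -0.003 ]
top spot camera 0.45 [ 6.930e-01 -3.993e-01  1.000e-04]
toolyaw 2.1098403770410314
```

View pics/v7.png

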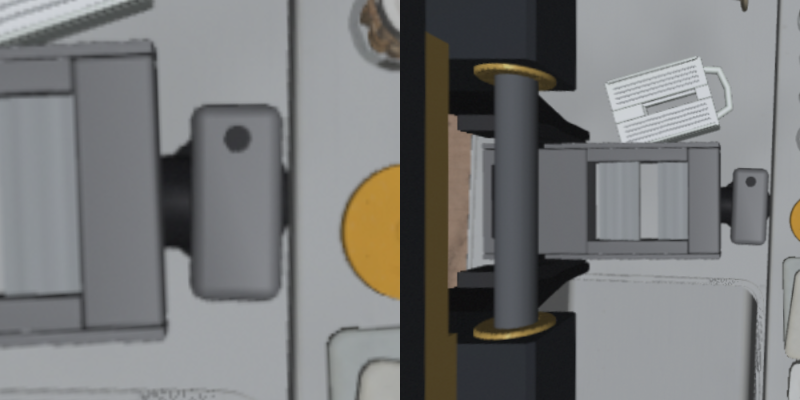

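Left: the camera head from above spans x 191–281, y 105–300 and is nearly square to the world axes, so the post is at about (0.688, −0.401). The lens is partly hidden by the cassette. Right: the cassette is straight in the tool frame, blade end 45 mm from my assumed centre. I'll back off a little to uncover the lens and fit the edges.

Request:
{"name": "arm_command", "arguments": {
  "xyz": [
    [-0.02,0,0.01],
    [-0.045,0,0.03],
    [-0.045,0,0.03],
    [-0.045,0,0.03],
    [-0.045,0,0.03]
  ],
  "rot": [
    [0,0,0],
    [0,0,0],
    [0,0,0],
    [0,0,0],
    [0,0,0]
  ]
}}

```text
time: 23.17
ee_pos: [0.5554, -0.3992, 0.4293]
eef_rot: [1.0, 0.018, 0.0, -0.0]
ft_force: [0.1, 0.0, -1.4]
width: 0.0431
grip_force: 40.0
```

```bash
cat > n.py <<'E'
from h import *
s=r.read_state(); print(s['time'],s['ee_pos'],s['eef_rot'])
for c in ['wrist','side']: snap(c,'y'+c); spot(['cassette_center','cassette_blade_end','camera_lens','camera'],c,n=1)
m=r.camera_model('wrist'); im=cv2.imread('pics/ywrist.png')
def edge(g,hor,lo,hi,a,b,res,n,pol):
    # hor: edge position v vs u in [lo,hi] mm, search in [a,b] mm
    P=[]
    for t in np.arange(lo,hi,1.):
        q=np.arange(a,b,res)
        u,v=(np.full(q.size,t),q) if hor else (q,np.full(q.size,t))
        z=cv2.remap(g,(n/2+u/res).astype('f4')[None],(n/2-v/res).astype('f4')[None],cv2.INTER_LINEAR)[0]
        d=np.diff(cv2.GaussianBlur(z[None],(0,0),3)[0])*pol; P.append((t,q[np.argmax(d)]))
    P=np.array(P);k=np.polyfit(*P.T,1)
    for _ in range(3):
        e=abs(P[:,1]-np.polyval(k,P[:,0])); ok=e<max(.6,1.5*np.median(e)); k=np.polyfit(*P[ok].T,1)
    return np.degrees(np.arctan(k[0])).round(2),k[1].round(2),int(ok.sum()),len(P)
res=.0003; G=lambda o:cv2.cvtColor(o,cv2.COLOR_BGR2GRAY).astype('f4')
o=ortho(im,m,(.675,-.4),.205,.075,res,0); g=G(o); n=g.shape[0]
print('head top',edge(g,1,-.5,26,30,43,.3,n,1)); print('head bot',edge(g,1,-.5,26,-43,-30,.3,n,-1))
print('head right',edge(g,0,-32,-16,24,36,.3,n,1),edge(g,0,16,32,24,36,.3,n,1)); print('head left',edge(g,0,-32,-18,-10,4,.3,n,-1),edge(g,0,20,32,-10,4,.3,n,-1))
o2=ortho(im,m,(.675,-.4),.18,.075,res,0)
q=R.from_quat(s['eef_rot']).as_matrix(); yaw=np.arctan2(q[1,0],q[0,0]); print('toolyaw',np.degrees(yaw), 'tilt',q[:,2])
oc=ortho(im,m,s['ee_pos'][:2]+.025*q[:2,0],s['ee_pos'][2]+.0235,.075,res,yaw); gc=G(oc)
cv2.imwrite('pics/v8.png',np.hstack([cv2.resize(o2,(400,400)),cv2.resize(oc,(400,400))]))
E
python3 n.py
```

```text
23.1667 [ 0.55540668 -0.3992143   0.42931026] [ 9.99838721e-01  1.79590786e-02  2.26653936e-05 -4.84303834e-05]
wrist spot cassette_center 0.97 [ 0.5812 -0.3958  0.4479]
wrist spot cassette_blade_end 0.87 [ 0.6235 -0.3971  0.4466]
wrist spot camera_lens 0.83 [ 0.6593 -0.3997  0.1801]
wrist spot camera 0.7 [ 0.6843 -0.3972 -0.002 ]
side spot cassette_blade_end 0.54 [ 0.6212 -0.3983  0.447 ]
side spot camera_lens 0.6 [ 0.6579 -0.3991  0.1805]
side spot camera 0.57 [ 0.6841 -0.4002 -0.0013]
head top (np.float64(0.71), np.float64(36.77), 22, 27)
head bot (np.float64(-1.18), np.float64(-37.25), 24, 27)
head right (np.float64(1.36), np.float64(30.02), 16, 16) (np.float64(0.91), np.float64(29.33), 16, 16)
head left (np.float64(-4.66), np.float64(-10.41), 11, 14) (np.float64(0.96), np.float64(-8.66), 9, 12)
toolyaw 2.0580693247797752 tilt [ 4.35839462e-05  9.76592444e-05 -9.99999994e-01]
```

View pics/v8.png

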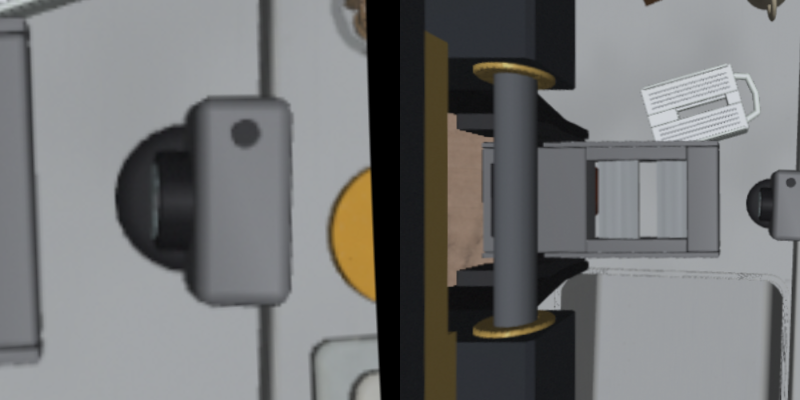

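Left (z=180 mm plane): the lens front is at x≈152, rows 152–250, so the lens is at about (0.657, −0.400), matching the networks. The head's edges give a heading of about −0.6°. Right: the cassette has parallel, equal-width edges and sits centred in the grip. I'll move to the view pose.

Request:
{"name": "arm_command", "arguments": {
  "xyz": [
    [-0.02,0,-0.01],
    [-0.0425,0,-0.03],
    [-0.0425,0,-0.06],
    [-0.0425,0,-0.09],
    [-0.0425,0,-0.12],
    [-0.0425,0,-0.15],
    [-0.0425,0,-0.18],
    [-0.0425,0,-0.21],
    [-0.0425,0,-0.235],
    [-0.0425,0,-0.255],
    [-0.0425,0,-0.265],
    [-0.0425,0,-0.2685],
    [-0.0425,0,-0.2685],
    [-0.0425,0,-0.2685],
    [-0.0425,0,-0.2685],
    [-0.0425,0,-0.2685]
  ],
  "rot": [
    [0,0,-0.02],
    [0,0,-0.046],
    [0,0,-0.046],
    [0,0,-0.046],
    [0,0,-0.046],
    [0,0,-0.046],
    [0,0,-0.046],
    [0,0,-0.046],
    [0,0,-0.046],
    [0,0,-0.046],
    [0,0,-0.046],
    [0,0,-0.046],
    [0,0,-0.046],
    [0,0,-0.046],
    [0,0,-0.046],
    [0,0,-0.046]
  ]
}}

```text
time: 25.0
ee_pos: [0.5133, -0.3997, 0.1625]
eef_rot: [1.0, -0.005, 0.001, 0.001]
ft_force: [0.4, -0.4, -0.5]
width: 0.0431
grip_force: 40.0
```

```bash
cat > p.py <<'E'
from h import *
s=r.read_state(); print(s['time'],s['ee_pos'],s['eef_rot'],s['width'])
for c in ['wrist','side','top']:
    snap(c,'z'+c); spot(['cassette_center','cassette_blade_end','camera_lens','view_point','pin_handle','mug','bowl','nut_jar'],c,n=1)
a=cv2.imread('pics/zside.png')[110:260,190:350]; cv2.imwrite('pics/v9.png',cv2.resize(a,(640,600),interpolation=cv2.INTER_CUBIC))
E
python3 p.py
```

```text
25.0 [ 0.51332413 -0.39968212  0.16248273] [ 9.99986263e-01 -5.12895942e-03  8.58470604e-04  6.56298756e-04] 0.04309492409834256
wrist spot cassette_center 0.66 [ 0.5365 -0.3939  0.1818]
wrist spot cassette_blade_end 0.92 [ 0.5816 -0.4012  0.1792]
side spot cassette_center 0.63 [ 0.534  -0.395   0.1803]
side spot cassette_blade_end 0.75 [ 0.581  -0.4031  0.1783]
side spot camera_lens 0.74 [ 0.6547 -0.3998  0.1803]
side spot mug 0.91 [ 0.6705 -0.0723 -0.0024]
side spot bowl 0.71 [ 0.3943 -0.3916  0.0013]
side spot nut_jar 0.69 [ 0.4369  0.0755 -0.0078]
top spot cassette_center 0.49 [ 0.5434 -0.3983  0.1847]
top spot cassette_blade_end 0.46 [ 0.5795 -0.3966  0.1803]
top spot camera_lens 0.95 [ 0.6645 -0.4024  0.1814]
top spot pin_handle 0.72 [ 0.5642 -0.2709 -0.0026]
top spot mug 0.83 [ 0.6707 -0.0714 -0.0036]
top spot bowl 0.61 [ 0.3999 -0.3875 -0.0005]
top spot nut_jar 0.71 [ 0.4429  0.0785 -0.0063]
```

View pics/v9.png

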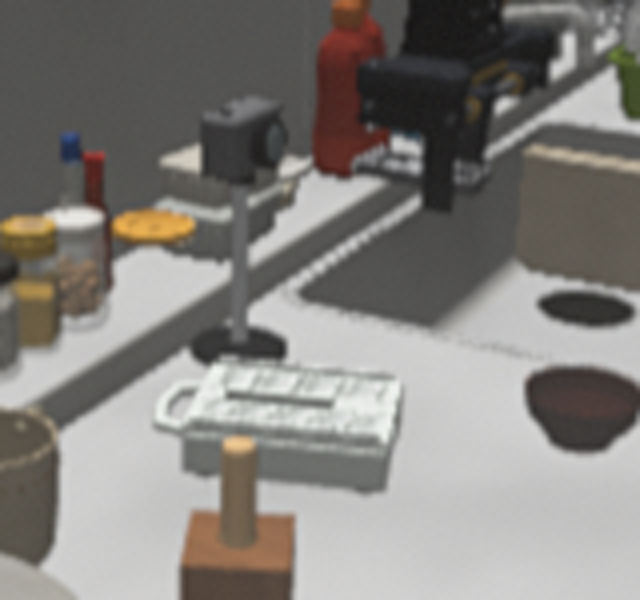

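The side crop shows the cassette level at about (350–490, 165) facing the lens at (275,140). The pin stands in its block at (238,490), and the mug, bowl and jar haven't moved. I'll let the arm settle, then hand in.

Request:
{"name": "arm_command", "arguments": {
  "xyz": [
    [0,0,0],
    [0,0,0],
    [0,0,0],
    [0,0,0],
    [0,0,0],
    [0,0,0]
  ],
  "rot": [
    [0,0,0],
    [0,0,0],
    [0,0,0],
    [0,0,0],
    [0,0,0],
    [0,0,0]
  ]
}}

```text
time: 26.85
ee_pos: [0.5127, -0.3993, 0.1611]
eef_rot: [1.0, -0.005, 0.0, 0.0]
ft_force: [0.2, 0.1, -0.2]
width: 0.0432
grip_force: 40.0
```

```bash
python3 -c "
from bench import r
s=r.read_state();print(s['ee_pos'],s['eef_rot'],s['grip_force']);print(r.close_job())"
```

```text
[ 0.51273993 -0.39929997  0.16108172] [ 9.99987050e-01 -5.08918370e-03  1.78151947e-05  2.59151487e-05] 39.99981549102813
the job is handed in; nothing more can be done
None
```

I handed the job in at about 27 s: the pin is back in its stand, the cassette is held level about 12 cm in front of the lens with its blade end towards it, and the mug, bowl and jar are where they started; no verdict came back.

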